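Weigh down a woven reed panel to dry flat

ROBOT

A 6-joint arm with a two-finger parallel gripper is mounted at the origin on the work surface. World frame = base frame: x ahead of the robot, y to its left, z up, the work surface at z = 0. Lengths are in m, angles in rad, forces in N, time in s.
With the tool pointing down it reaches from about 0.3 to 0.775 m from the base axis. Payload 14.6 kg.
Tool frame: the origin (TCP) lies midway between the tips of the shut fingers; the grasp point (between the pads) lies 19 mm behind it (ctrl.grip_depth is the distance from the TCP to the grasp point, in m); z points along the fingers, x is the direction in which the jaws open and shut, and the axes are right-handed (so a half turn about z gives the same grasp; the last joint's range is limited). The gripper opens to 94 mm and grips with 3 to 60 N. Pads are 16 mm wide; open, the fingers measure 119 mm over their backs; the gripper's body (75 mm by 177 mm) begins 78 mm behind the grasp point.
Start: joints at [1.229, 0.3, 1.521, -0, 1.321, -0.067], TCP at [0.149, 0.529, 0.205] pointing down, gripper open.
Joint ranges: [-3.03, 3.03], [-0.79, 2.21], [0.23, 2.52], [-1.04, 4.18], [0, 3.07], [-2.55, 2.55]. Speed limits (rad/s): [2.22, 2.22, 2.57, 3.14, 3.14, 3.14].

INTERFACE

Orientations are given as [roll, pitch, yaw] about the fixed x, y, z axes, in that order (R = Rz(yaw) Ry(pitch) Rx(roll)).
In Python, from station import ctrl gives the robot as it stands.
- The arm moves only by the tool play_rows, never from a script. Its argument "steps" is a list that holds one entry, the list of rows, each a list of 7 numbers: the shift along the tool's x, y, z in cm, then the turn, a rotation vector about the tool's x, y, z in rad, then the opening, from 0 (shut) to 1 (fully open). In form: [[[x, y, z, ax, ay, az, hand], ...]]. A call has 1 to 20 rows; each row is the pose to reach, as a shift and turn from the pose measured when the call began, along the tool's axes at that moment; what a row does not reach only later rows make up. A row lasts 1/12 s, in which the tool goes at most 41.7 mm and 7.16 degrees, less where a joint would pass 70% of its speed; a pose out of reach is approached as far as the arm can. A call with a gripper value outside its range is refused whole. The fingers move at their own pace and stop on an object; "force" is the grip in N (left out, the last holds). Time passes only in rows, so rows that repeat a pose let the fingers close. It gives the time, the measured TCP pose, the force and the opening at its end, in the units of the state.
- ctrl.get_obs(): the state, without advancing time (a new reading comes with each control period).
- ctrl.camera(name): name is "scene" or "top"; returns a dict with "frame" (420x560x3 uint8, blue, green, red), "fovy" (degrees; the focal length in pixels is half the picture's height over the tangent of half this angle, whatever the lens; pixels are square), "cx", "cy" (the principal point, pixels), "world_to_cam" (4x4, takes a point from world to camera coordinates). Camera axes: x right, y up, looking along -z (the intrinsics and any distortion apply to the point x, -y, -z); pixel columns grow to the right and rows downward; lengths in m; the calibration is good to about 2 mm. A picture is of the moment at which its call begins. There is no depth.
- ctrl.hand_in(): hands the job in, once; it reports no verdict.
The state is a dict: "time_s": time; "qpos": joint angles; "joint_vel": joint speeds; "tau": joint torques, N m; "ee_pos": TCP position; "eef_rot": TCP orientation; "force": force on the tool from outside, world axes, zero at the start; "moment": the same for the moment, N m; "grip_width": finger opening in m.
Only numpy, scipy, OpenCV 4.12 (cv2) and the standard library are available. Lean on these libraries where they do the work, as an engineer would, in place of code of your own. Each camera call takes 0.05 s, during which the arm holds its last target. There are 200 camera calls.

TASK

Weigh down the woven reed panel so that it dries flat: lay the long batten lengthwise over the middle of the dark reed band next to the panel's bamboo rod and the short batten likewise over the other dark band, set the half brick on the middle of the long batten, lengthwise along it, and the quarter brick on the middle of the short batten, and stand the grey stone on the bare pale reeds in the middle of the panel, midway between the two battens. Keep everything the way up it lies now, and leave the jar, the mug and the brush where they are.

Things in the scene. Friction and masses are not known exactly. Their poses are not given: they have to be found in the camera images.
- panel: Stiff flat panel of pale reeds fixed on the bench, any yaw; origin on the bench, z up. x from -104 to +96 mm, y 150 mm wide, top 5 mm high. A yellow bamboo rod (16 mm thick, 170 long, along y, lying on the bench) marks its +x end at x = +105. Two dark reed bands 36 mm wide run along y: centred at x = +50 (next to the rod) and x = -74. Middle of the pale reeds between them: x = -12, y = 0
- long_batten: Long light-wood batten, 140 x 36 x 14 mm (x, y, z), loose; origin at the centre of its underside, z up. Its place is centred on the dark band next to the rod (panel x = +50 mm, y = 0), its x along the panel's y, either way round.
- short_batten: Short light-wood batten, 90 x 36 x 14 mm (x, y, z), loose; origin at the centre of its underside, z up. Its place is centred on the other dark band (panel x = -74 mm, y = 0), its x along the panel's y, either way round.
- half_brick: Half brick, red clay, 100 x 50 x 45 mm (x, y, z), one rough broken end at +x (the last 12 mm), about 0.44 kg, loose; origin at the centre of its underside, z up. Its place is centred on top of the long batten (top of the batten is 14 mm above the batten's underside), lengthwise along it, either way round.
- quarter_brick: Quarter brick, red clay, 60 x 50 x 45 mm (x, y, z), one rough broken end at +x (the last 12 mm), about 0.26 kg, loose; origin at the centre of its underside, z up. Its place is centred on top of the short batten; any yaw.
- stone: Round grey river stone, 48 mm in diameter at heights of 16 to 30 mm, narrowing above and below, 44 mm tall, flat underneath, about 0.17 kg, loose; origin at the centre of its underside, z up. Its place is on the pale reeds between the battens (panel x = -12 mm, y = 0); any yaw.
- jar: Bystander: closed amber glass jar with a steel cap, 60 mm in diameter, 85 mm tall, standing on the bench; origin at the centre of its underside. Not to be moved.
- mug: Bystander: white mug, 76 mm in diameter, 85 mm tall, handle at its +y, standing on the bench beyond the panel; origin at the centre of its underside. Not to be moved.
- brush: Bystander: flat brush lying on the bench beyond the panel, along its x, handle to -x; origin under its middle. Not to be moved.
Not all that is in view belongs to the job. Leave any blue or turquoise look-alike of the long_batten alone.

How it is judged:
At the end, for the whole second after the job is handed in: Battens flat on their bands (12 mm across, 15 mm along, 8 deg); bricks flat on their battens' middles (12 mm across, 15 mm along; half brick lengthwise within 11 deg); stone upright on the panel midway between the bands (14 mm); all same way up, released, at rest (x of long_batten in the frame of panel between 0.038 and 0.062 m and y of long_batten in the frame of panel between -0.015 and 0.015 m and z of long_batten in the frame of panel between 0.001 and 0.009 m and angle between the x axis of each of long_batten, short_batten and the y axis of panel, either way round below 0.14 rad and linear speed of each of long_batten, short_batten, half_brick, quarter_brick, stone below 0.01 m/s and angular speed of each of long_batten, short_batten, half_brick, quarter_brick, stone below 0.1 rad/s and angle between each of long_batten, short_batten, half_brick, quarter_brick, stone's own z axis and vertical below 0.08 rad and x of short_batten in the frame of panel between -0.086 and -0.062 m and y of short_batten in the frame of panel between -0.015 and 0.015 m and z of short_batten in the frame of panel between 0.001 and 0.009 m and x of half_brick in the frame of long_batten between -0.015 and 0.015 m and y of half_brick in the frame of long_batten between -0.012 and 0.012 m and z of half_brick in the frame of long_batten between 0.01 and 0.018 m and x of quarter_brick in the frame of short_batten between -0.015 and 0.015 m and y of quarter_brick in the frame of short_batten between -0.012 and 0.012 m and z of quarter_brick in the frame of short_batten between 0.01 and 0.018 m and angle between the x axis of half_brick and the x axis of long_batten, either way round below 0.2 rad and x of stone in the frame of panel between -0.026 and 0.002 m and y of stone in the frame of panel between -0.015 and 0.015 m and z of stone in the frame of panel between 0.001 and 0.009 m); the robot touches nothing.
It fails at once if the jar is moved by more than 20 mm or tipped (distance of jar from where it was at the start of the episode above 0.02 m or angle between jar's own z axis and vertical above 0.35 rad).
It fails at once if the mug is moved by more than 20 mm or tipped (distance of mug from where it was at the start of the episode above 0.02 m or angle between mug's own z axis and vertical above 0.35 rad).
It fails at once if the brush is moved by more than 20 mm (distance of brush from where it was at the start of the episode above 0.02 m).
It also fails if it takes over 125 s, if anything falls off the work surface, if the arm or the gripper's body presses on something with over 40 N, if the wrist force passes 120 N, or if a joint passes its speed limit or range.

## Working session

There is one attempt and no reset: what is moved stays moved. The work goes in short steps, Python scripts to look and compute and a tool call to move; the robot and the scene stay as the last step left them, time stands still between calls to the robot, and variables do not carry over. Pictures are saved under pics/ and viewed, about 12 in all and at most 16, crops included, and the job is handed in when it is done.

Besides the shell and the picture viewer there is one more tool, called after ">>>" by a JSON object that holds its "op" and its "data". play_rows: Moves the arm, as the interface text tells. Its arguments: {"type":"object","properties":{"steps":{"type":"array"},"force":{"type":"number"}},"required":["steps"]}

```bash
mkdir -p pics; ls
python3 - <<'E'
from station import ctrl
import cv2
for n in("top","scene"):
    c=ctrl.camera(n);cv2.imwrite(f"pics/{n}0.png",c["frame"])
    print(n,{k:v for k,v in c.items() if k!="frame"})
print(ctrl.get_obs(), ctrl.grip_depth)
E
```

```text
pics
top {'fovy': 47.06428799386218, 'cx': 275.1231117414622, 'cy': 206.0463769037467, 'world_to_cam': array([[-1.84611861e-02, -9.99825704e-01, -2.78314436e-03,
        -2.53492962e-02],
       [ 9.94536357e-01, -1.86494320e-02,  1.02711412e-01,
        -5.01667220e-01],
       [-1.02745413e-01, -8.71763765e-04,  9.94707304e-01,
        -1.46525901e+00],
       [ 0.00000000e+00,  0.00000000e+00,  0.00000000e+00,
         1.00000000e+00]])}
scene {'fovy': 56.56723492075432, 'cx': 274.84886091230896, 'cy': 213.5535809008191, 'world_to_cam': array([[ 0.15931953,  0.98721771, -0.0042985 , -0.02721488],
       [-0.76008137,  0.12543996,  0.63760578,  0.33926838],
       [ 0.62999492, -0.09831584,  0.77035082, -1.36693623],
       [ 0.        ,  0.        ,  0.        ,  1.        ]])}
{'time_s': 0.1, 'qpos': array([ 1.22937553e+00,  3.00433698e-01,  1.52150357e+00, -2.15979456e-05,
        1.32073463e+00, -6.65739680e-02]), 'joint_vel': array([-0.00180663,  0.0015817 ,  0.00043046,  0.00068308,  0.00226935,
        0.0015772 ]), 'tau': array([ 1.11662896e-03, -5.32633567e+01, -3.53293526e+01,  7.09792902e-02,
        2.33358733e-02, -6.72897727e-05]), 'ee_pos': array([0.14918381, 0.52913191, 0.20493964]), 'eef_rot': array([-3.14154173e+00,  1.07824513e-03,  1.29595488e+00]), 'force': array([-0.26045845,  0.03232713, -0.55187615]), 'moment': array([-0.03088152,  0.00976296,  0.02130999]), 'grip_width': 0.09388792168770123} 0.0188
```

View pics/top0.png

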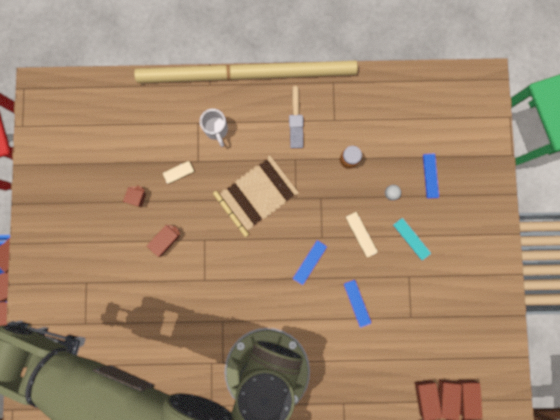

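View pics/scene0.png

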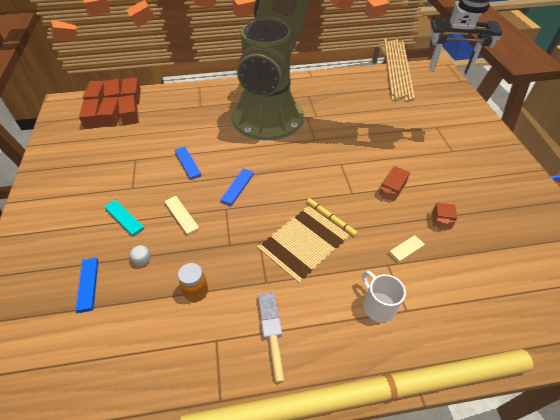

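```bash
cat > h.py <<'E'
import numpy as np, cv2
from station import ctrl
def ray(c,uv,z):
    "pixels (N,2) -> world points on plane z"
    f=c["frame"].shape[0]/2/np.tan(np.radians(c["fovy"])/2); M=c["world_to_cam"]; R,t=M[:3,:3],M[:3,3]
    uv=np.atleast_2d(uv).astype(float)
    d=np.c_[(uv[:,0]-c["cx"])/f,-(uv[:,1]-c["cy"])/f,-np.ones(len(uv))]@R
    C=-R.T@t
    return C+d*((z-C[2])/d[:,2])[:,None]
def proj(c,P):
    f=c["frame"].shape[0]/2/np.tan(np.radians(c["fovy"])/2); M=c["world_to_cam"]
    p=np.atleast_2d(P)@M[:3,:3].T+M[:3,3]
    return np.c_[c["cx"]+f*p[:,0]/-p[:,2],c["cy"]-f*p[:,1]/-p[:,2]]
def blob(c,near,lo,hi,r=40,up=4):
    "largest-nearest HSV blob around pixel; returns contour in pixels"
    x,y=near; x0,y0=max(0,x-r),max(0,y-r)
    im=cv2.resize(c["frame"][y0:y+r,x0:x+r],None,fx=up,fy=up,interpolation=cv2.INTER_CUBIC)
    m=cv2.inRange(cv2.cvtColor(im,cv2.COLOR_BGR2HSV),np.array(lo),np.array(hi))
    m=cv2.morphologyEx(m,cv2.MORPH_OPEN,np.ones((5,5)))
    cs=cv2.findContours(m,cv2.RETR_EXTERNAL,cv2.CHAIN_APPROX_NONE)[0]
    k=max([q for q in cs if cv2.contourArea(q)>100],key=lambda q:cv2.contourArea(q)-20*abs(cv2.pointPolygonTest(q,(float((x-x0)*up),float((y-y0)*up)),True))*(cv2.pointPolygonTest(q,(float((x-x0)*up),float((y-y0)*up)),False)<0))
    return (k[:,0]+.5)/up-.5+[x0,y0]
def rect(c,uv,z):
    w=ray(c,uv,z)[:,:2]; (a,s,g)=cv2.minAreaRect((w*1000).astype(np.float32))
    if s[0]<s[1]: s=s[::-1]; g+=90
    return np.round(a,1),np.round(s,1),round((g+90)%180-90,1)
E
python3 - <<'E'
from h import *
T=ctrl.camera("top");S=ctrl.camera("scene")
for c in(T,S):
    M=c["world_to_cam"];print("cam",-M[:3,:3].T@M[:3,3])
pts=dict(top=dict(sb=(178,172),qb=(135,196),hb=(163,240),lb=(362,234),st=(393,192),band1=(242,205),band2=(273,183),rod=(231,213),pale=(257,195)),
 scene=dict(sb=(406,249),qb=(445,213),hb=(394,183),lb=(181,214),st=(140,254),band1=(322,227),band2=(284,256),rod=(330,216),pale=(303,241)))
for n,c in(("top",T),("scene",S)):
    h=cv2.cvtColor(c["frame"],cv2.COLOR_BGR2HSV)
    for k,(x,y) in pts[n].items(): print(n,k,h[y,x],h[y,x+2],np.round(ray(c,(x,y),.01)[0],3))
# picture of crops
def cr(c,x,y,w=40,h=30): return cv2.resize(c["frame"][y-h:y+h,x-w:x+w],(400,300),interpolation=cv2.INTER_CUBIC)
cv2.imwrite("pics/c1.png",np.vstack([np.hstack([cr(T,150,215,50,38),cr(T,257,195,60,45)]),np.hstack([cr(S,420,205,60,45),cr(S,305,240,60,45)])]))
E
```

```text
cam [ 0.34790967 -0.03597805  1.50896023]
cam [ 1.12337032 -0.15008229  0.83658399]
top sb [ 19  57 247] [ 19  57 248] [0.616 0.269 0.01 ]
top qb [  7 121 173] [  7 122 175] [0.543 0.404 0.01 ]
top hb [  7 120 179] [  7 116 181] [0.403 0.315 0.01 ]
top lb [ 18  57 246] [ 18  56 246] [ 0.41  -0.303  0.01 ]
top st [ 18   6 204] [ 30   4 199] [ 0.54  -0.405  0.01 ]
top band1 [ 10 121  80] [ 11 119  79] [0.508 0.069 0.01 ]
top band2 [ 14 108 120] [  9 118  78] [ 0.576 -0.029  0.01 ]
top rod [ 20  98 172] [ 19  98 166] [0.484 0.103 0.01 ]
top pale [ 17  77 216] [ 17  74 221] [0.539 0.021 0.01 ]
scene sb [ 26  72 254] [ 27  73 254] [0.618 0.267 0.01 ]
scene qb [  9 184 186] [  8 181 186] [0.522 0.417 0.01 ]
scene hb [  7 177 187] [  8 180 187] [0.389 0.319 0.01 ]
scene lb [ 27  74 254] [ 27  71 254] [ 0.407 -0.3    0.01 ]
scene st [ 40  10 237] [ 39   8 231] [ 0.523 -0.403  0.01 ]
scene band1 [ 15 156  98] [ 14 154 103] [0.514 0.072 0.01 ]
scene band2 [ 14 160 102] [ 13 151  93] [ 0.588 -0.044  0.01 ]
scene rod [ 17 119  92] [ 25 149 249] [0.48  0.103 0.01 ]
scene pale [ 18 124 228] [ 21 110 248] [0.551 0.013 0.01 ]
```

View pics/c1.png

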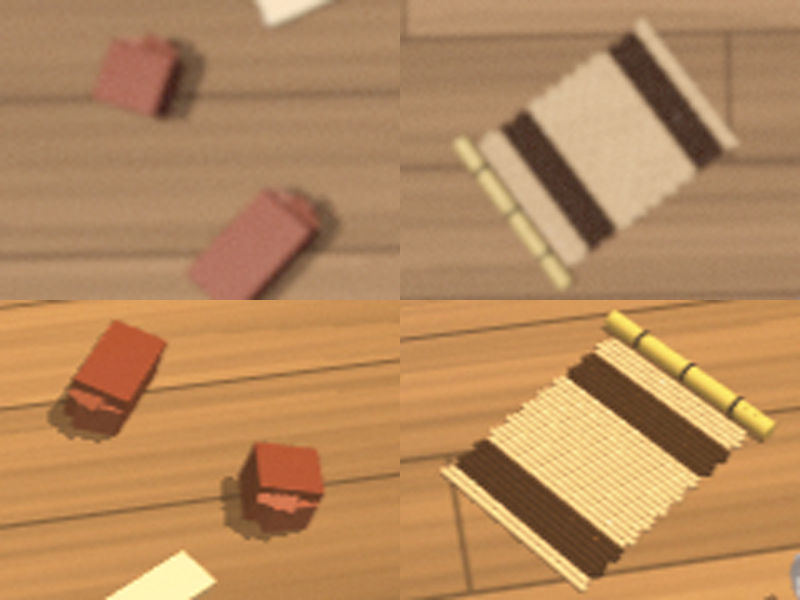

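Run:
```python
from h import *
T=ctrl.camera("top");S=ctrl.camera("scene")
def go(n,c,k,near,lo,hi,z,r=40):
    try: print(n,k,*rect(c,blob(c,near,lo,hi,r),z))
    except Exception as e: print(n,k,e)
bt=((14,25,205),(32,95,255));
go("T","sb",T,) if 0 else None
go("T",T,"sb",(178,172),(12,30,215),(30,85,255),.014,24)
go("T",T,"lb",(362,234),(12,30,215),(30,85,255),.014,30)
go("S",S,"sb",(406,249),(20,30,225),(34,110,255),.014,24)
go("S",S,"lb",(181,214),(20,30,225),(34,110,255),.014,30)
for k,p in(("qb",(135,196)),("hb",(163,240))): go("T",T,k,p,(0,90,160),(9,255,255),.045,26); go("T",T,k+"all",p,(0,95,60),(9,255,255),.0,26)
for k,p in(("qb",(445,213)),("hb",(394,183))): go("S",S,k,p,(0,150,165),(11,255,255),.045,28)
go("T",T,"st",(393,192),(0,0,110),(180,40,255),.022,14)
go("S",S,"st",(140,254),(0,0,110),(180,60,255),.022,22)
for n,c,b in(("T",T,((242,205),(271,185))),("S",S,((322,227),(284,256)))):
    for p in b: go(n,c,"band",p,(0,60,40),(25,255,140),.005,45)
go("T",T,"rod",(231,213),(15,80,130),(30,255,255),.008,26)
go("S",S,"rod",(333,218),(22,125,130),(32,255,255),.01,36)
c=ctrl.camera
```

```text
T sb [616.4 269.9] [90.3 36.4] -65.4
T lb [ 409.9 -299.4] [140.4  36.8] 25.8
S sb [615.4 269.4] [89.4 36.1] -65.4
S lb [ 407.7 -299.6] [141.1  36.7] 26.0
T qb [543.3 400.4] [58.5 46.9] -17.9
T qball [546.9 406.8] [62.7 60.7] 71.4
T hb [405. 309.] [96.8 47.9] -43.2
T hball [405.5 313.9] [106.2  58.4] -43.8
S qb [536.6 401.6] [47.9 46.9] 71.3
S hb [399.6 312.1] [86.8 49.6] -43.7
T st [ 538.6 -400.5] [48.3 46.2] 88.9
S st [ 533.9 -400.3] [62.4 47.2] 21.7
T band [513.6  62.5] [148.5  32. ] 35.7
T band [582.3 -43.2] [163.1  34.5] 37.3
S band [513.6  62.9] [150.3  34.7] 35.7
S band [586.6 -39.7] [154.3  35.1] 35.8
T rod [485.4 100.1] [181.5  90.1] 23.7
S rod [497.7 120.1] [45.9 12.2] 35.4
```

```bash
cat > plan.py <<'E'
import sys; from h import *
from scipy.spatial.transform import Rotation as Ro
o=ctrl.get_obs(); R=Ro.from_euler("xyz",o["eef_rot"])
print("t",round(o["time_s"],2),"tcp",np.round(o["ee_pos"]*1000,1),"rpy",np.round(o["eef_rot"],3),"F",np.round(o["force"],1),"w",round(o["grip_width"]*1000,1),"q6",round(o["qpos"][5],2))
for a in sys.argv[1:]:      # each x,y,z(mm),yaw(deg)
    x,y,z,g=map(float,a.split(","))
    d=R.inv().apply(np.array([x,y,z])/10-o["ee_pos"]*100); r=(R.inv()*Ro.from_euler("xyz",[np.pi,0,np.radians(g)])).as_rotvec()
    print(a,"->",np.round(d,2),np.round(r,3),"rows",round(np.linalg.norm(d)/4.17,1),round(np.linalg.norm(r)/.125,1))
E
python3 plan.py 616,269.7,100,24.6 616,269.7,4,24.6
```

```text
t 0.3 tcp [149.2 529.3 205.3] rpy [3.142 0.    1.296] F [-1.1 -0.2  0.5] w 94.3 q6 -0.07
616,269.7,100,24.6 -> [-12.31  51.97  10.53] [0.    0.    0.867] rows 13.1 6.9
616,269.7,4,24.6 -> [-12.31  51.97  20.13] [0.    0.    0.867] rows 13.7 6.9
```

>>> {"op": "play_rows", "data": {"steps": [[[-12.31,51.97,10.5,0,0,0.867,0.65],[-12.31,51.97,10.5,0,0,0.867,0.65],[-12.31,51.97,10.5,0,0,0.867,0.65],[-12.31,51.97,10.5,0,0,0.867,0.65],[-12.31,51.97,10.5,0,0,0.867,0.65],[-12.31,51.97,10.5,0,0,0.867,0.65],[-12.31,51.97,10.5,0,0,0.867,0.65],[-12.31,51.97,10.5,0,0,0.867,0.65],[-12.31,51.97,10.5,0,0,0.867,0.65],[-12.31,51.97,10.5,0,0,0.867,0.65],[-12.31,51.97,10.5,0,0,0.867,0.65],[-12.31,51.97,10.5,0,0,0.867,0.65],[-12.31,51.97,10.5,0,0,0.867,0.65],[-12.31,51.97,10.5,0,0,0.867,0.65],[-12.31,51.97,10.5,0,0,0.867,0.65],[-12.31,51.97,10.5,0,0,0.867,0.65],[-12.31,51.97,10.5,0,0,0.867,0.65],[-12.31,51.97,10.5,0,0,0.867,0.65]]], "force": 20}}

```text
time_s: 1.8
ee_pos: [0.6152, 0.2709, 0.101]
eef_rot: [3.141, -0.0, 0.431]
force: [0.1, -0.9, -0.0]
grip_width: 0.0609
```

```bash
python3 plan.py 616,269.7,50,24.6 616,269.7,4,24.6; python3 -c "
from h import *
S=ctrl.camera('scene');T=ctrl.camera('top')
cv2.imwrite('pics/a1.png',np.hstack([cv2.resize(S['frame'][180:300,340:480],None,fx=2.8,fy=2.8),cv2.resize(T['frame'][130:220,120:225],None,fx=336/90,fy=336/90)]))"
```

```text
t 1.8 tcp [615.2 270.9 101. ] rpy [ 3.141 -0.     0.431] F [ 0.1 -0.9 -0. ] w 60.9 q6 -0.07
616,269.7,50,24.6 -> [0.02 0.14 5.1 ] [ 0.    -0.     0.001] rows 1.2 0.0
616,269.7,4,24.6 -> [0.02 0.14 9.7 ] [ 0.    -0.     0.001] rows 2.3 0.0
```

View pics/a1.png

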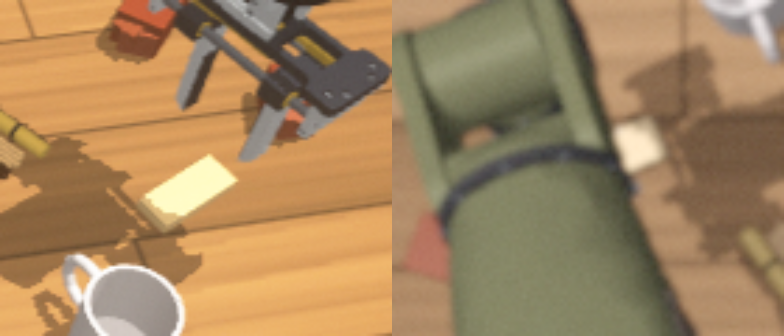

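>>> {"op": "play_rows", "data": {"steps": [[[0.02,0.14,4,0,0,0,0.65],[0.02,0.14,7,0,0,0,0.65],[0.02,0.14,9,0,0,0,0.65],[0.02,0.14,9.7,0,0,0,0.65],[0.02,0.14,9.7,0,0,0,0.65],[0.02,0.14,9.7,0,0,0,0.2],[0.02,0.14,9.7,0,0,0,0.2],[0.02,0.14,9.7,0,0,0,0.2],[0.02,0.14,9.7,0,0,0,0.2],[0.02,0.14,9.7,0,0,0,0.2],[0.02,0.14,9.7,0,0,0,0.2],[0.02,0.14,7,0,0,0,0.2],[0.02,0.14,3,0,0,0,0.2],[0.02,0.14,-1,0,0,0,0.2],[0.02,0.14,-5,0,0,0,0.2],[0.02,0.14,-5,0,0,0,0.2]]]}}

```text
time_s: 3.23
ee_pos: [0.6188, 0.2705, 0.1605]
eef_rot: [3.14, -0.013, 0.43]
force: [0.2, 0.0, 0.3]
grip_width: 0.0357
```

```bash
python3 plan.py 586.2,-38.4,100,-54.3 586.2,-38.4,40,-54.3 586.2,-38.4,10,-54.3
```

```text
t 3.23 tcp [618.8 270.5 160.5] rpy [ 3.14  -0.013  0.43 ] F [0.2 0.  0.3] w 35.7 q6 -0.07
586.2,-38.4,100,-54.3 -> [-15.93  26.7    5.87] [-0.008 -0.012  1.378] rows 7.6 11.0
586.2,-38.4,40,-54.3 -> [-16.01  26.7   11.87] [-0.008 -0.012  1.378] rows 8.0 11.0
586.2,-38.4,10,-54.3 -> [-16.04  26.69  14.87] [-0.008 -0.012  1.378] rows 8.3 11.0
```

>>> {"op": "play_rows", "data": {"steps": [[[-15.95,26.7,5.8,-0.008,-0.012,1.378,0.2],[-15.95,26.7,5.8,-0.008,-0.012,1.378,0.2],[-15.95,26.7,5.8,-0.008,-0.012,1.378,0.2],[-15.95,26.7,5.8,-0.008,-0.012,1.378,0.2],[-15.95,26.7,5.8,-0.008,-0.012,1.378,0.2],[-15.95,26.7,5.8,-0.008,-0.012,1.378,0.2],[-15.95,26.7,5.8,-0.008,-0.012,1.378,0.2],[-15.95,26.7,5.8,-0.008,-0.012,1.378,0.2],[-15.95,26.7,5.8,-0.008,-0.012,1.378,0.2],[-15.95,26.7,5.8,-0.008,-0.012,1.378,0.2],[-15.95,26.7,5.8,-0.008,-0.012,1.378,0.2],[-15.95,26.7,5.8,-0.008,-0.012,1.378,0.2],[-15.95,26.7,5.8,-0.008,-0.012,1.378,0.2],[-16,26.7,8,-0.008,-0.012,1.378,0.2],[-16,26.7,11,-0.008,-0.012,1.378,0.2],[-16,26.7,11.9,-0.008,-0.012,1.378,0.2],[-16,26.7,11.9,-0.008,-0.012,1.378,0.2]]]}}

```text
time_s: 4.65
ee_pos: [0.5849, -0.0381, 0.0375]
eef_rot: [3.138, 0.003, -0.945]
force: [-0.2, -0.1, -0.3]
grip_width: 0.0355
```

```bash
python3 plan.py 586.2,-38.4,10,-54.3 586.2,-38.4,100,-54.3; python3 -c "
from h import *
S=ctrl.camera('scene')
cv2.imwrite('pics/a2.png',cv2.resize(S['frame'][160:310,210:410],None,fx=4,fy=4))"
```

```text
t 4.65 tcp [584.9 -38.1  37.5] rpy [ 3.138e+00  3.000e-03 -9.450e-01] F [-0.2 -0.1 -0.3] w 35.5 q6 0.82
586.2,-38.4,10,-54.3 -> [ 0.11 -0.1   2.75] [0.003 0.003 0.003] rows 0.7 0.0
586.2,-38.4,100,-54.3 -> [ 0.08 -0.07 -6.25] [0.003 0.003 0.003] rows 1.5 0.0
```

View pics/a2.png

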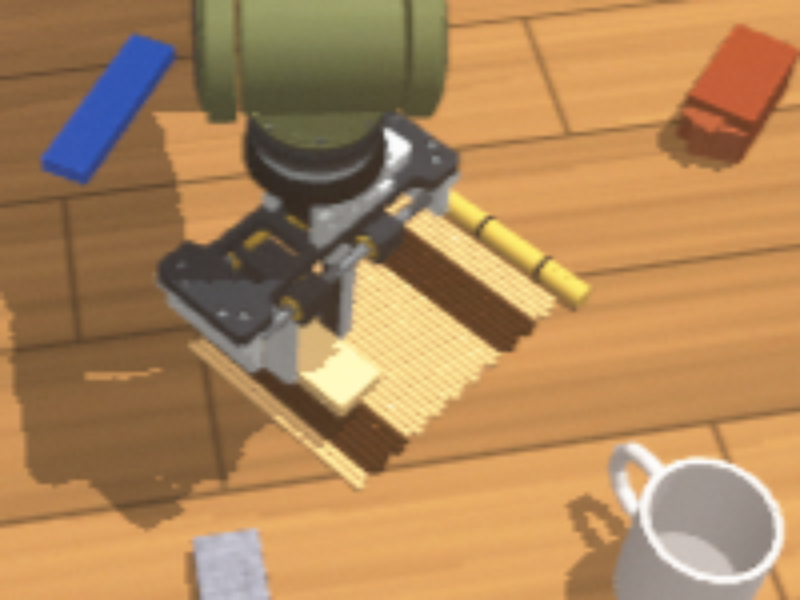

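>>> {"op": "play_rows", "data": {"steps": [[[0.11,-0.1,1.5,0.003,0.003,0.003,0.2],[0.11,-0.1,2.4,0.003,0.003,0.003,0.2],[0.11,-0.1,2.8,0.003,0.003,0.003,0.2],[0.11,-0.1,2.8,0.003,0.003,0.003,0.2],[0.11,-0.1,2.8,0.003,0.003,0.003,0.2]]]}}

```text
time_s: 5.12
ee_pos: [0.5876, -0.0386, 0.0121]
eef_rot: [-3.14, -0.002, -0.948]
force: [-0.9, -0.8, -0.8]
grip_width: 0.0359
```

```bash
python3 plan.py 586.2,-38.4,9,-54.3
```

```text
t 5.12 tcp [587.6 -38.6  12.1] rpy [-3.14e+00 -2.00e-03 -9.48e-01] F [-0.9 -0.8 -0.8] w 35.9 q6 0.82
586.2,-38.4,9,-54.3 -> [-0.1   0.1   0.31] [-0.002 -0.002 -0.   ] rows 0.1 0.0
```

>>> {"op": "play_rows", "data": {"steps": [[[-0.1,0.1,0.3,0,0,0,0.2],[-0.1,0.1,0.3,0,0,0,0.2],[-0.1,0.1,0.3,0,0,0,0.2]]]}}

```text
time_s: 5.37
ee_pos: [0.5868, -0.0384, 0.0099]
eef_rot: [-3.138, -0.003, -0.948]
force: [1.5, -1.0, 4.4]
grip_width: 0.0356
```

```bash
python3 plan.py 409,-299.5,150,-64.1
```

```text
t 5.37 tcp [586.8 -38.4   9.9] rpy [-3.138e+00 -3.000e-03 -9.480e-01] F [ 1.5 -1.   4.4] w 35.6 q6 0.82
409,-299.5,150,-64.1 -> [ 10.87  29.63 -14.07] [-0.004 -0.003  0.171] rows 8.3 1.4
```

Contact (4.4 N). Release, lift, and go above the long batten.

>>> {"op": "play_rows", "data": {"steps": [[[0,0,0,0,0,0,0.55],[0,0,0,0,0,0,0.55],[0,0,0,0,0,0,0.55],[0,0,0,0,0,0,0.55],[0,0,-3,0,0,0,0.55],[0,0,-7,0,0,0,0.55],[0,0,-11,0,0,0,0.65],[10.87,29.63,-13,0,0,0.171,0.65],[10.87,29.63,-13,0,0,0.171,0.65],[10.87,29.63,-13,0,0,0.171,0.65],[10.87,29.63,-13,0,0,0.171,0.65],[10.87,29.63,-13,0,0,0.171,0.65],[10.87,29.63,-13,0,0,0.171,0.65],[10.87,29.63,-13,0,0,0.171,0.65],[10.87,29.63,-13,0,0,0.171,0.65],[10.87,29.63,-13,0,0,0.171,0.65],[10.87,29.63,-9,0,0,0.171,0.65],[10.87,29.63,-8,0,0,0.171,0.65]]]}}

```text
time_s: 6.87
ee_pos: [0.4079, -0.2985, 0.0858]
eef_rot: [-3.139, 0.001, -1.12]
force: [0.4, 1.6, -1.1]
grip_width: 0.0611
```

```bash
python3 plan.py 409,-299.5,4,-64.1
python3 - <<'E'
from h import *
T=ctrl.camera("top");S=ctrl.camera("scene")
for c in (T,S):
  uv=proj(c,[.5862,-.0384,.019])[0].astype(int)
  try: print(rect(c,blob(c,tuple(uv),(12,30,225),(34,85,255),24),.019))
  except Exception as e: print(e)
cv2.imwrite('pics/a3.png',np.hstack([cv2.resize(S['frame'][170:305,230:390],None,fx=2.5,fy=2.5),cv2.resize(T['frame'][140:248,190:318],None,fx=3.125,fy=3.125)]))
E
```

```text
t 6.87 tcp [ 407.9 -298.5   85.8] rpy [-3.139e+00  1.000e-03 -1.120e+00] F [ 0.4  1.6 -1.1] w 61.1 q6 0.41
409,-299.5,4,-64.1 -> [ 0.15 -0.04  8.18] [-0.002  0.001 -0.001] rows 2.0 0.0
(array([586.3, -36.7]), array([88.3, 42.3]), 35.6)
(array([585.4, -37.1]), array([89.4, 36.3]), 35.6)
```

View pics/a3.png

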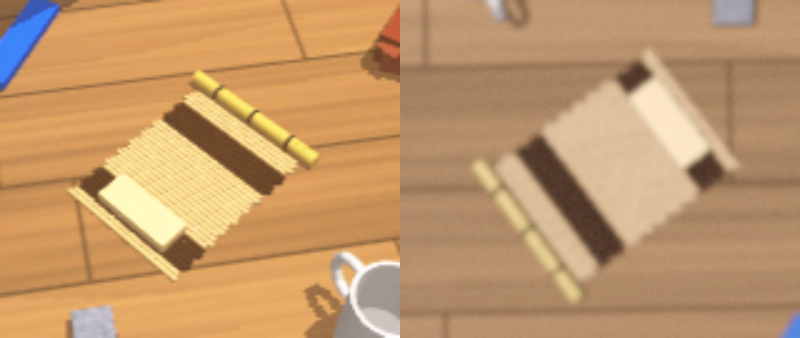

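>>> {"op": "play_rows", "data": {"steps": [[[0.15,-0.04,4,0,0,0,0.65],[0.15,-0.04,7,0,0,0,0.65],[0.15,-0.04,8.1,0,0,0,0.65],[0.15,-0.04,8.15,0,0,0,0.65],[0.15,-0.04,8.15,0,0,0,0.65],[0.15,-0.04,8.15,0,0,0,0.2],[0.15,-0.04,8.15,0,0,0,0.2],[0.15,-0.04,8.15,0,0,0,0.2],[0.15,-0.04,8.15,0,0,0,0.2],[0.15,-0.04,8.15,0,0,0,0.2],[0.15,-0.04,8.15,0,0,0,0.2],[0.15,-0.04,5,0,0,0,0.2],[0.15,-0.04,1,0,0,0,0.2],[0.15,-0.04,-3,0,0,0,0.2],[0.15,-0.04,-6,0,0,0,0.2],[0.15,-0.04,-6,0,0,0,0.2]]]}}

```text
time_s: 8.3
ee_pos: [0.4112, -0.3011, 0.1537]
eef_rot: [-3.136, -0.007, -1.118]
force: [1.2, -0.1, -0.1]
grip_width: 0.0351
```

```bash
python3 plan.py 513.7,62.6,150,-54.3 513.7,62.6,35,-54.3
```

```text
t 8.3 tcp [ 411.2 -301.1  153.7] rpy [-3.136 -0.007 -1.118] F [ 1.2 -0.1 -0.1] w 35.1 q6 0.41
513.7,62.6,150,-54.3 -> [-28.23 -25.12   0.33] [-0.005 -0.007 -0.17 ] rows 9.1 1.4
513.7,62.6,35,-54.3 -> [-28.31 -25.05  11.83] [-0.005 -0.007 -0.17 ] rows 9.5 1.4
```

>>> {"op": "play_rows", "data": {"steps": [[[-28.23,-25.1,0.3,-0.005,-0.007,-0.17,0.2],[-28.23,-25.1,0.3,-0.005,-0.007,-0.17,0.2],[-28.23,-25.1,0.3,-0.005,-0.007,-0.17,0.2],[-28.23,-25.1,0.3,-0.005,-0.007,-0.17,0.2],[-28.23,-25.1,0.3,-0.005,-0.007,-0.17,0.2],[-28.23,-25.1,0.3,-0.005,-0.007,-0.17,0.2],[-28.23,-25.1,0.3,-0.005,-0.007,-0.17,0.2],[-28.23,-25.1,0.3,-0.005,-0.007,-0.17,0.2],[-28.23,-25.1,0.3,-0.005,-0.007,-0.17,0.2],[-28.23,-25.1,0.3,-0.005,-0.007,-0.17,0.2],[-28.23,-25.1,0.3,-0.005,-0.007,-0.17,0.2],[-28.23,-25.1,4,-0.005,-0.007,-0.17,0.2],[-28.3,-25.1,8,-0.005,-0.007,-0.17,0.2],[-28.3,-25.1,11.8,-0.005,-0.007,-0.17,0.2],[-28.3,-25.1,11.8,-0.005,-0.007,-0.17,0.2],[-28.3,-25.1,11.8,-0.005,-0.007,-0.17,0.2]]]}}

```text
time_s: 9.63
ee_pos: [0.5132, 0.0616, 0.0346]
eef_rot: [3.139, 0.002, -0.949]
force: [0.8, 0.2, 1.1]
grip_width: 0.0361
```

```bash
python3 plan.py 513.7,62.6,9,-54.3
```

```text
t 9.63 tcp [513.2  61.6  34.6] rpy [ 3.139e+00  2.000e-03 -9.490e-01] F [0.8 0.2 1.1] w 36.1 q6 1.0
513.7,62.6,9,-54.3 -> [-0.04 -0.1   2.56] [ 0.003  0.002 -0.002] rows 0.6 0.0
```

>>> {"op": "play_rows", "data": {"steps": [[[-0.04,-0.1,1.5,0.003,0.002,0,0.2],[-0.04,-0.1,2.2,0.003,0.002,0,0.2],[-0.04,-0.1,2.5,0.003,0.002,0,0.2],[-0.04,-0.1,2.5,0.003,0.002,0,0.2],[-0.04,-0.1,2.5,0.003,0.002,0,0.2]]]}}

```text
time_s: 10.05
ee_pos: [0.5145, 0.0624, 0.0113]
eef_rot: [-3.14, -0.001, -0.95]
force: [-0.8, -0.1, -1.0]
grip_width: 0.036
```

```bash
python3 plan.py 513.7,62.6,9,-54.3  405,308,150,46.4
```

```text
t 10.05 tcp [514.5  62.4  11.3] rpy [-3.14e+00 -1.00e-03 -9.50e-01] F [-0.8 -0.1 -1. ] w 36.0 q6 1.0
513.7,62.6,9,-54.3 -> [-0.07  0.05  0.23] [-0.002 -0.001 -0.002] rows 0.1 0.0
405,308,150,46.4 -> [-26.33  -5.41 -13.9 ] [-0.    -0.003 -1.759] rows 7.3 14.1
```

>>> {"op": "play_rows", "data": {"steps": [[[-0.05,0.05,0.2,0,0,0,0.2],[-0.05,0.05,0.2,0,0,0,0.2],[-0.05,0.05,0.2,0,0,0,0.55],[-0.05,0.05,0.2,0,0,0,0.55],[-0.05,0.05,0.2,0,0,0,0.55],[-0.05,0.05,0.2,0,0,0,0.55],[0,0,-3,0,0,0,0.55],[0,0,-7,0,0,0,0.55],[0,0,-11,0,0,0,0.9],[0,0,-14,0,0,0,0.9]]]}}

```text
time_s: 10.88
ee_pos: [0.5145, 0.0624, 0.1545]
eef_rot: [-3.138, -0.003, -0.95]
force: [0.2, 0.0, -0.3]
grip_width: 0.0614
```

```bash
python3 plan.py 405,308,100,46.4
```

```text
t 10.88 tcp [514.5  62.4 154.5] rpy [-3.138e+00 -3.000e-03 -9.500e-01] F [ 0.2  0.  -0.3] w 61.4 q6 1.0
405,308,100,46.4 -> [-26.36  -5.37   5.4 ] [-0.    -0.005 -1.76 ] rows 6.6 14.1
```

>>> {"op": "play_rows", "data": {"steps": [[[-26.36,-5.37,0,0,-0.005,-1.76,0.9],[-26.36,-5.37,0,0,-0.005,-1.76,0.9],[-26.36,-5.37,0,0,-0.005,-1.76,0.9],[-26.36,-5.37,0,0,-0.005,-1.76,0.9],[-26.36,-5.37,0,0,-0.005,-1.76,0.9],[-26.36,-5.37,0,0,-0.005,-1.76,0.9],[-26.36,-5.37,0,0,-0.005,-1.76,0.9],[-26.36,-5.37,0,0,-0.005,-1.76,0.9],[-26.36,-5.37,0,0,-0.005,-1.76,0.9],[-26.36,-5.37,0,0,-0.005,-1.76,0.9],[-26.36,-5.37,0,0,-0.005,-1.76,0.9],[-26.36,-5.37,0,0,-0.005,-1.76,0.9],[-26.36,-5.37,0,0,-0.005,-1.76,0.9],[-26.36,-5.37,0,0,-0.005,-1.76,0.9],[-26.36,-5.37,0,0,-0.005,-1.76,0.9],[-26.36,-5.37,2.7,0,-0.005,-1.76,0.9],[-26.36,-5.37,5.4,0,-0.005,-1.76,0.9],[-26.36,-5.37,5.4,0,-0.005,-1.76,0.9]]]}}

```text
time_s: 12.38
ee_pos: [0.4031, 0.3067, 0.0959]
eef_rot: [-3.14, 0.006, 0.807]
force: [-0.6, -0.8, -1.0]
grip_width: 0.0848
```

```bash
python3 plan.py 405,308,8,46.4
python3 - <<'E'
from h import *
T=ctrl.camera("top");S=ctrl.camera("scene")
for c in (T,S):
 for z,p in((.019,[.5862,-.0384,.019]),(.019,[.5137,.0626,.019])):
  uv=proj(c,p)[0].astype(int)
  try: print(rect(c,blob(c,tuple(uv),(12,30,225),(34,85,255),30),.019))
  except Exception as e: print(e)
cv2.imwrite('pics/a4.png',np.hstack([cv2.resize(S['frame'][155:290,280:440],None,fx=2.5,fy=2.5),cv2.resize(T['frame'][140:275,130:290],None,fx=2.5,fy=2.5)]))
E
```

```text
t 12.38 tcp [403.1 306.7  95.9] rpy [-3.14   0.006  0.807] F [-0.6 -0.8 -1. ] w 84.8 q6 -0.23
405,308,8,46.4 -> [0.27 0.06 8.79] [-0.002  0.006 -0.003] rows 2.1 0.1
(array([586.3, -36.4]), array([88.5, 41.8]), 35.7)
(array([513.8,  62.8]), array([139.4,  39.8]), 34.0)
(array([585.6, -37. ]), array([88.7, 35.9]), 35.7)
(array([512.3,  62.7]), array([138.3,  35.6]), 35.4)
```

View pics/a4.png

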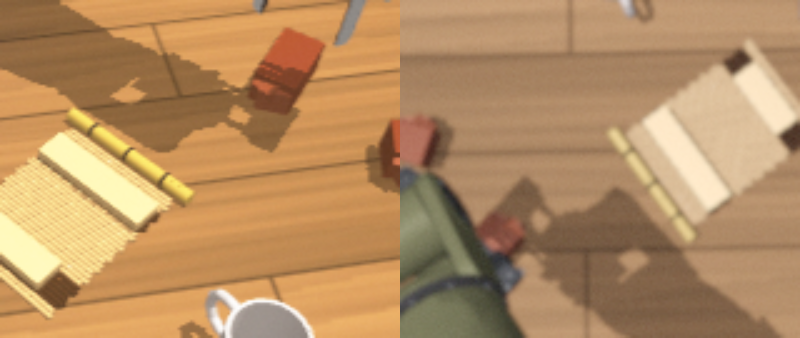

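>>> {"op": "play_rows", "data": {"steps": [[[0.27,0.06,3,0,0.006,0,0.9],[0.27,0.06,6,0,0.006,0,0.9],[0.27,0.06,8.5,0,0.006,0,0.9],[0.27,0.06,8.8,0,0.006,0,0.9],[0.27,0.06,8.8,0,0.006,0,0.9],[0.27,0.06,8.8,0,0.006,0,0.35],[0.27,0.06,8.8,0,0.006,0,0.35],[0.27,0.06,8.8,0,0.006,0,0.35],[0.27,0.06,8.8,0,0.006,0,0.35],[0.27,0.06,8.8,0,0.006,0,0.35],[0.27,0.06,8.8,0,0.006,0,0.35],[0.27,0.06,8.8,0,0.006,0,0.35],[0.27,0.06,8.8,0,0.006,0,0.35]]], "force": 40}}

```text
time_s: 13.57
ee_pos: [0.407, 0.3093, 0.0127]
eef_rot: [-3.141, -0.005, 0.808]
force: [-2.1, -2.8, 7.8]
grip_width: 0.0497
```

```bash
python3 plan.py 405,308,150,46.4 513,62.6,150,-54.3
```

```text
t 13.57 tcp [407.  309.3  12.7] rpy [-3.141 -0.005  0.808] F [-2.1 -2.8  7.8] w 49.7 q6 -0.23
405,308,150,46.4 -> [ -0.17  -0.06 -13.73] [-0.    -0.005 -0.002] rows 3.3 0.0
513,62.6,150,-54.3 -> [-10.45  24.7  -13.79] [-0.004 -0.003  1.756] rows 7.2 14.0
```

>>> {"op": "play_rows", "data": {"steps": [[[-0.1,0,-2,0,0,0,0.35],[-0.1,0,-5,0,0,0,0.35],[-0.1,0,-9,0,0,0,0.35],[-0.1,0,-13,0,0,0,0.35],[-0.1,0,-13.7,0,0,0,0.35],[-0.1,0,-13.7,0,0,0,0.35]]]}}

```text
time_s: 14.07
ee_pos: [0.4068, 0.3087, 0.152]
eef_rot: [3.141, -0.009, 0.808]
force: [-0.4, -0.6, -3.6]
grip_width: 0.0499
```

```bash
python3 plan.py 513,62.6,150,-54.3;  python3 - <<'E'
from h import *
T=ctrl.camera("top");S=ctrl.camera("scene")
cv2.imwrite('pics/a5.png',np.hstack([cv2.resize(S['frame'][85:220,320:480],None,fx=2.5,fy=2.5),cv2.resize(T['frame'][180:315,80:240],None,fx=2.5,fy=2.5)]))
E
```

```text
t 14.07 tcp [406.8 308.7 152. ] rpy [ 3.141 -0.009  0.808] F [-0.4 -0.6 -3.6] w 49.9 q6 -0.23
513,62.6,150,-54.3 -> [-10.45  24.68   0.12] [-0.008 -0.007  1.756] rows 6.4 14.0
```

View pics/a5.png

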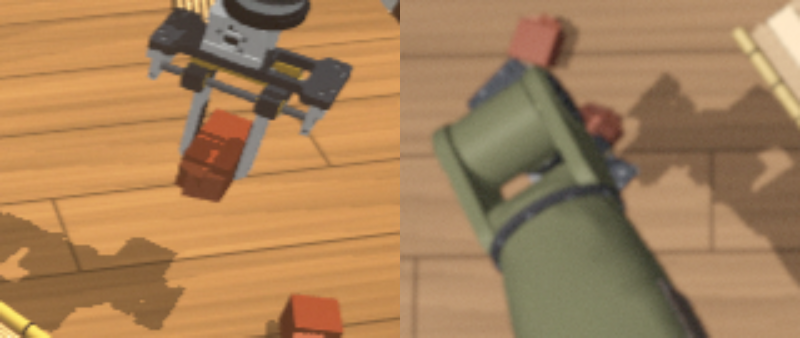

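>>> {"op": "play_rows", "data": {"steps": [[[-10.45,24.68,-0.5,-0.008,-0.007,1.756,0.35],[-10.45,24.68,-0.5,-0.008,-0.007,1.756,0.35],[-10.45,24.68,-0.5,-0.008,-0.007,1.756,0.35],[-10.45,24.68,-0.5,-0.008,-0.007,1.756,0.35],[-10.45,24.68,-0.5,-0.008,-0.007,1.756,0.35],[-10.45,24.68,-0.5,-0.008,-0.007,1.756,0.35],[-10.45,24.68,-0.5,-0.008,-0.007,1.756,0.35],[-10.45,24.68,-0.5,-0.008,-0.007,1.756,0.35],[-10.45,24.68,-0.5,-0.008,-0.007,1.756,0.35],[-10.45,24.68,-0.5,-0.008,-0.007,1.756,0.35],[-10.45,24.68,-0.5,-0.008,-0.007,1.756,0.35],[-10.45,24.68,-0.5,-0.008,-0.007,1.756,0.35],[-10.45,24.68,-0.5,-0.008,-0.007,1.756,0.35],[-10.45,24.68,-0.5,-0.008,-0.007,1.756,0.35],[-10.45,24.68,-0.5,-0.008,-0.007,1.756,0.35],[-10.45,24.68,3,-0.008,-0.007,1.756,0.35],[-10.45,24.68,6,-0.008,-0.007,1.756,0.35],[-10.45,24.68,9,-0.008,-0.007,1.756,0.35],[-10.45,24.68,9.6,-0.008,-0.007,1.756,0.35],[-10.45,24.68,9.6,-0.008,-0.007,1.756,0.35]]]}}

```text
time_s: 15.83
ee_pos: [0.5101, 0.0618, 0.0493]
eef_rot: [3.13, 0.003, -0.945]
force: [-0.3, -0.8, -3.0]
grip_width: 0.0499
```

```bash
python3 plan.py 513.2,62.7,32,-54.3 513.2,62.7,29,-54.3;  python3 - <<'E'
from h import *
S=ctrl.camera("scene")
uv=proj(S,[.5132,.0627,.09])[0].astype(int);k=blob(S,tuple(uv),(0,150,165),(11,255,255),28)
for z in(.08,.09):print(rect(S,k,z))
cv2.imwrite('pics/a6.png',cv2.resize(S['frame'][140:290,230:430],None,fx=4,fy=4))
E
```

```text
t 15.83 tcp [510.1  61.8  49.3] rpy [ 3.13e+00  3.00e-03 -9.45e-01] F [-0.3 -0.8 -3. ] w 49.9 q6 1.0
513.2,62.7,32,-54.3 -> [ 0.11 -0.32  1.72] [0.011 0.003 0.002] rows 0.4 0.1
513.2,62.7,29,-54.3 -> [ 0.11 -0.33  2.02] [0.011 0.003 0.002] rows 0.5 0.1
(array([534.4,  81.9]), array([48.9, 37.4]), -54.9)
(array([542.2,  78.8]), array([48.2, 36.9]), -54.9)
```

View pics/a6.png

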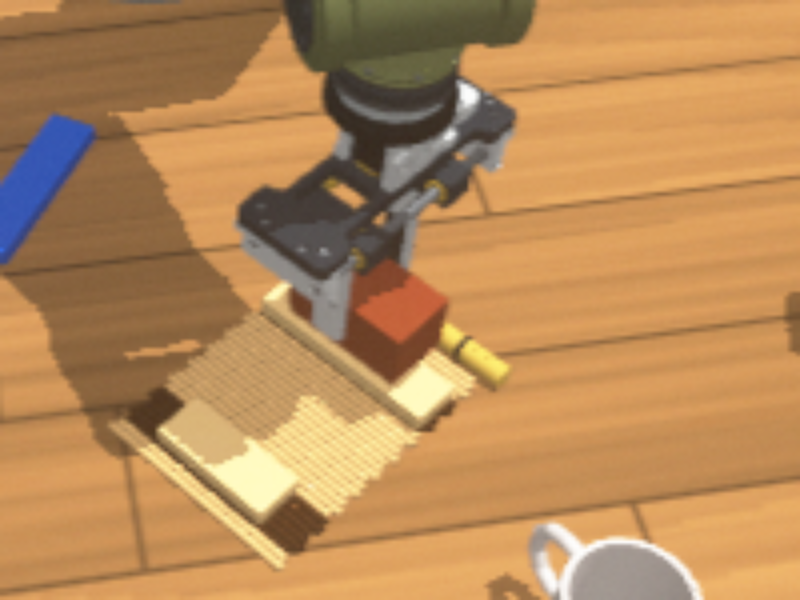

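>>> {"op": "play_rows", "data": {"steps": [[[0.11,-0.33,0.8,0.011,0.003,0,0.35],[0.11,-0.33,1.4,0.011,0.003,0,0.35],[0.11,-0.33,1.7,0.011,0.003,0,0.35],[0.11,-0.33,1.7,0.011,0.003,0,0.35],[0.11,-0.33,1.7,0.011,0.003,0,0.35]]]}}

```text
time_s: 16.3
ee_pos: [0.5148, 0.0629, 0.0349]
eef_rot: [-3.139, -0.002, -0.945]
force: [1.2, -0.5, -4.6]
grip_width: 0.0497
```

```bash
python3 plan.py 513.2,62.7,32,-54.3 513.2,62.7,28,-54.3
```

```text
t 16.3 tcp [514.8  62.9  34.9] rpy [-3.139e+00 -2.000e-03 -9.450e-01] F [ 1.2 -0.5 -4.6] w 49.7 q6 1.0
513.2,62.7,32,-54.3 -> [-0.08  0.14  0.29] [-0.003 -0.002  0.002] rows 0.1 0.0
513.2,62.7,28,-54.3 -> [-0.08  0.14  0.69] [-0.003 -0.002  0.002] rows 0.2 0.0
```

>>> {"op": "play_rows", "data": {"steps": [[[-0.05,0.1,0.3,0,0,0,0.35],[-0.05,0.1,0.4,0,0,0,0.35],[-0.05,0.1,0.4,0,0,0,0.35]]]}}

```text
time_s: 16.55
ee_pos: [0.5139, 0.0627, 0.0317]
eef_rot: [-3.138, -0.003, -0.945]
force: [-2.2, -0.6, 5.0]
grip_width: 0.05
```

```bash
python3 plan.py 513.2,62.7,28,-54.3
```

```text
t 16.55 tcp [513.9  62.7  31.7] rpy [-3.138e+00 -3.000e-03 -9.450e-01] F [-2.2 -0.6  5. ] w 50.0 q6 1.0
513.2,62.7,28,-54.3 -> [-0.04  0.06  0.37] [-0.004 -0.003  0.002] rows 0.1 0.0
```

>>> {"op": "play_rows", "data": {"steps": [[[0,0,0.05,0,0,0,0.68],[0,0,0,0,0,0,0.68],[0,0,0,0,0,0,0.68],[0,0,0,0,0,0,0.68],[0,0,-3,0,0,0,0.68],[0,0,-7,0,0,0,0.68],[0,0,-11,0,0,0,0.9],[0,0,-12,0,0,0,0.9],[0,0,-12,0,0,0,0.9]]]}}

```text
time_s: 17.3
ee_pos: [0.5148, 0.0628, 0.1549]
eef_rot: [-3.133, -0.006, -0.945]
force: [0.0, -0.0, -0.3]
grip_width: 0.0803
```

```bash
python3 plan.py 543,400,120,72
```

```text
t 17.3 tcp [514.8  62.8 154.9] rpy [-3.133 -0.006 -0.945] F [ 0.  -0.  -0.3] w 80.3 q6 1.0
543,400,120,72 -> [-25.7  -22.     3.53] [ 2.000e-03 -1.300e-02 -2.202e+00] rows 8.2 17.6
```

>>> {"op": "play_rows", "data": {"steps": [[[-25.7,-22,0,0.002,-0.01,-2.2,0.9],[-25.7,-22,0,0.002,-0.01,-2.2,0.9],[-25.7,-22,0,0.002,-0.01,-2.2,0.9],[-25.7,-22,0,0.002,-0.01,-2.2,0.9],[-25.7,-22,0,0.002,-0.01,-2.2,0.9],[-25.7,-22,0,0.002,-0.01,-2.2,0.9],[-25.7,-22,0,0.002,-0.01,-2.2,0.9],[-25.7,-22,0,0.002,-0.01,-2.2,0.9],[-25.7,-22,0,0.002,-0.01,-2.2,0.9],[-25.7,-22,0,0.002,-0.01,-2.2,0.9],[-25.7,-22,0,0.002,-0.01,-2.2,0.9],[-25.7,-22,0,0.002,-0.01,-2.2,0.9],[-25.7,-22,0,0.002,-0.01,-2.2,0.9],[-25.7,-22,0,0.002,-0.01,-2.2,0.9],[-25.7,-22,0,0.002,-0.01,-2.2,0.9],[-25.7,-22,0,0.002,-0.01,-2.2,0.9],[-25.7,-22,0,0.002,-0.01,-2.2,0.9],[-25.7,-22,0,0.002,-0.01,-2.2,0.9],[-25.7,-22,2,0.002,-0.01,-2.2,0.9],[-25.7,-22,4,0.002,-0.01,-2.2,0.9]]]}}

```text
time_s: 18.97
ee_pos: [0.5431, 0.3999, 0.1138]
eef_rot: [3.14, -0.001, 1.255]
force: [0.5, 0.7, -0.3]
grip_width: 0.0844
```

```bash
python3 plan.py 543,400,8,72;  python3 - <<'E'
from h import *
T=ctrl.camera("top");S=ctrl.camera("scene")
uv=proj(S,[.5132,.0627,.064])[0].astype(int);print(rect(S,blob(S,tuple(uv),(0,150,165),(11,255,255),28),.064))
uv=proj(T,[.5132,.0627,.064])[0].astype(int);print(rect(T,blob(T,tuple(uv),(0,90,150),(9,255,255),28),.064))
cv2.imwrite('pics/a7.png',np.hstack([cv2.resize(S['frame'][160:295,230:390],None,fx=2.5,fy=2.5),cv2.resize(S['frame'][130:265,350:510],None,fx=2.5,fy=2.5)]))
E
```

```text
t 18.97 tcp [543.1 399.9 113.8] rpy [ 3.140e+00 -1.000e-03  1.255e+00] F [ 0.5  0.7 -0.3] w 84.4 q6 -0.67
543,400,8,72 -> [-1.000e-02 -3.000e-02  1.058e+01] [ 0.002 -0.001 -0.001] rows 2.5 0.0
(array([514.7,  64.7]), array([96. , 48.8]), 36.4)
(array([514. ,  61.4]), array([97.6, 47.5]), 36.0)
```

View pics/a7.png

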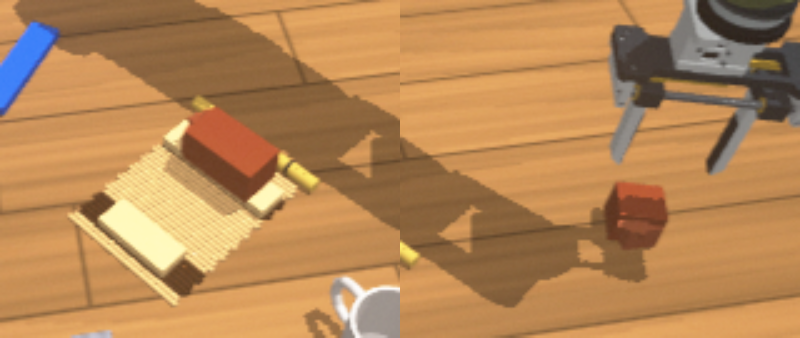

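>>> {"op": "play_rows", "data": {"steps": [[[0,0,4,0.002,0,0,0.9],[0,0,8,0.002,0,0,0.9],[0,0,10,0.002,0,0,0.9],[0,0,10.4,0.002,0,0,0.9],[0,0,10.4,0.002,0,0,0.9],[0,0,10.4,0.002,0,0,0.35],[0,0,10.4,0.002,0,0,0.35],[0,0,10.4,0.002,0,0,0.35],[0,0,10.4,0.002,0,0,0.35],[0,0,10.4,0.002,0,0,0.35],[0,0,10.4,0.002,0,0,0.35],[0,0,10.4,0.002,0,0,0.35],[0,0,10.4,0.002,0,0,0.35]]]}}

```text
time_s: 20.15
ee_pos: [0.5413, 0.3987, 0.0068]
eef_rot: [-3.137, 0.004, 1.255]
force: [-0.5, 0.4, 6.4]
grip_width: 0.0496
```

```bash
python3 plan.py 543,400,8,72
```

```text
t 20.15 tcp [541.3 398.7   6.8] rpy [-3.137  0.004  1.255] F [-0.5  0.4  6.4] w 49.6 q6 -0.68
543,400,8,72 -> [ 0.18  0.12 -0.12] [-0.004  0.004 -0.002] rows 0.1 0.0
```

>>> {"op": "play_rows", "data": {"steps": [[[0.1,0.1,-2,0,0,0,0.35],[0.1,0.1,-6,0,0,0,0.35],[0.1,0.1,-10,0,0,0,0.35],[0.1,0.1,-14,0,0,0,0.35],[0.1,0.1,-16,0,0,0,0.35],[0.1,0.1,-16,0,0,0,0.35]]]}}

```text
time_s: 20.65
ee_pos: [0.5447, 0.4006, 0.1722]
eef_rot: [3.141, -0.002, 1.255]
force: [-0.3, -0.1, -2.2]
grip_width: 0.0496
```

```bash
python3 plan.py 586,-37,165,-54.3
```

```text
t 20.65 tcp [544.7 400.6 172.2] rpy [ 3.141e+00 -2.000e-03  1.255e+00] F [-0.3 -0.1 -2.2] w 49.6 q6 -0.68
586,-37,165,-54.3 -> [-40.3   17.53   0.65] [-2.000e-03 -2.000e-03  2.202e+00] rows 10.5 17.6
```

>>> {"op": "play_rows", "data": {"steps": [[[-40.3,17.5,0.6,-0.002,-0.002,2.202,0.35],[-40.3,17.5,0.6,-0.002,-0.002,2.202,0.35],[-40.3,17.5,0.6,-0.002,-0.002,2.202,0.35],[-40.3,17.5,0.6,-0.002,-0.002,2.202,0.35],[-40.3,17.5,0.6,-0.002,-0.002,2.202,0.35],[-40.3,17.5,0.6,-0.002,-0.002,2.202,0.35],[-40.3,17.5,0.6,-0.002,-0.002,2.202,0.35],[-40.3,17.5,0.6,-0.002,-0.002,2.202,0.35],[-40.3,17.5,0.6,-0.002,-0.002,2.202,0.35],[-40.3,17.5,0.6,-0.002,-0.002,2.202,0.35],[-40.3,17.5,0.6,-0.002,-0.002,2.202,0.35],[-40.3,17.5,0.6,-0.002,-0.002,2.202,0.35],[-40.3,17.5,0.6,-0.002,-0.002,2.202,0.35],[-40.3,17.5,0.6,-0.002,-0.002,2.202,0.35],[-40.3,17.5,0.6,-0.002,-0.002,2.202,0.35],[-40.3,17.5,0.6,-0.002,-0.002,2.202,0.35],[-40.3,17.5,0.6,-0.002,-0.002,2.202,0.35],[-40.3,17.5,0.6,-0.002,-0.002,2.202,0.35],[-40.3,17.5,0.6,-0.002,-0.002,2.202,0.35]]]}}

```text
time_s: 22.23
ee_pos: [0.5849, -0.0368, 0.1634]
eef_rot: [3.139, 0.002, -0.951]
force: [-0.4, 0.3, -3.0]
grip_width: 0.0497
```

```bash
python3 plan.py 586,-37,40,-54.3
```

```text
t 22.23 tcp [584.9 -36.8 163.4] rpy [ 3.139e+00  2.000e-03 -9.510e-01] F [-0.4  0.3 -3. ] w 49.7 q6 0.83
586,-37,40,-54.3 -> [ 0.1  -0.11 12.34] [ 0.003  0.002 -0.003] rows 3.0 0.0
```

>>> {"op": "play_rows", "data": {"steps": [[[0.1,-0.1,4,0.003,0.002,0,0.35],[0.1,-0.1,8,0.003,0.002,0,0.35],[0.1,-0.1,11,0.003,0.002,0,0.35],[0.1,-0.1,12.5,0.003,0.002,0,0.35],[0.1,-0.1,13,0.003,0.002,0,0.35],[0.1,-0.1,13.3,0.003,0.002,0,0.35],[0.1,-0.1,13.3,0.003,0.002,0,0.35]]]}}

```text
time_s: 22.82
ee_pos: [0.5859, -0.037, 0.0303]
eef_rot: [-3.141, 0.0, -0.95]
force: [-0.2, 0.3, -2.1]
grip_width: 0.0498
```

```bash
python3 plan.py 586,-37,26,-54.3
```

```text
t 22.82 tcp [585.9 -37.   30.3] rpy [-3.141  0.    -0.95 ] F [-0.2  0.3 -2.1] w 49.8 q6 0.82
586,-37,26,-54.3 -> [ 0.   -0.01  0.43] [-0.     0.    -0.002] rows 0.1 0.0
```

>>> {"op": "play_rows", "data": {"steps": [[[0,0,0.3,0,0,0,0.35],[0,0,0.45,0,0,0,0.35],[0,0,0.45,0,0,0,0.35],[0,0,0.45,0,0,0,0.35]]]}}

```text
time_s: 23.15
ee_pos: [0.5861, -0.0371, 0.0263]
eef_rot: [-3.141, -0.0, -0.949]
force: [0.2, -0.0, -3.1]
grip_width: 0.05
```

```bash
python3 plan.py 586,-37,24,-54.3 538.6,-400.5,150,-36
```

```text
t 23.15 tcp [586.1 -37.1  26.3] rpy [-3.141 -0.    -0.949] F [ 0.2 -0.  -3.1] w 50.0 q6 0.82
586,-37,24,-54.3 -> [-0.01  0.01  0.23] [-0.001 -0.    -0.002] rows 0.1 0.0
538.6,-400.5,150,-36 -> [ 26.79  25.01 -12.38] [-0.001 -0.001 -0.321] rows 9.3 2.6
```

>>> {"op": "play_rows", "data": {"steps": [[[0,0,0.2,0,0,0,0.35],[0,0,0.3,0,0,0,0.35],[0,0,0.3,0,0,0,0.35]]]}}

```text
time_s: 23.4
ee_pos: [0.5868, -0.0371, 0.0257]
eef_rot: [-3.139, -0.002, -0.949]
force: [-8.7, -0.9, 19.6]
grip_width: 0.05
```

>>> {"op": "play_rows", "data": {"steps": [[[-0.05,0.05,0,0,0,0,0.35],[-0.05,0.05,0,0,0,0,0.68],[-0.05,0.05,0,0,0,0,0.68],[-0.05,0.05,0,0,0,0,0.68],[-0.05,0.05,-0.2,0,0,0,0.68],[0,0,-3,0,0,0,0.68],[0,0,-7,0,0,0,0.68],[0,0,-11,0,0,0,0.9],[0,0,-14,0,0,0,0.9],[0,0,-14,0,0,0,0.9]]]}}

```text
time_s: 24.23
ee_pos: [0.5887, -0.0374, 0.1726]
eef_rot: [-3.132, -0.008, -0.949]
force: [0.8, -0.3, 0.5]
grip_width: 0.0807
```

```bash
python3 plan.py 538.6,-400.5,165,-36
```

```text
t 24.23 tcp [588.7 -37.4 172.6] rpy [-3.132 -0.008 -0.949] F [ 0.8 -0.3  0.5] w 80.7 q6 0.82
538.6,-400.5,165,-36 -> [26.6  25.22  0.74] [-0.008 -0.01  -0.321] rows 8.8 2.6
```

>>> {"op": "play_rows", "data": {"steps": [[[26.6,25.2,0.7,-0.008,-0.01,-0.321,0.9],[26.6,25.2,0.7,-0.008,-0.01,-0.321,0.9],[26.6,25.2,0.7,-0.008,-0.01,-0.321,0.9],[26.6,25.2,0.7,-0.008,-0.01,-0.321,0.9],[26.6,25.2,0.7,-0.008,-0.01,-0.321,0.9],[26.6,25.2,0.7,-0.008,-0.01,-0.321,0.9],[26.6,25.2,0.7,-0.008,-0.01,-0.321,0.9],[26.6,25.2,0.7,-0.008,-0.01,-0.321,0.9],[26.6,25.2,0.7,-0.008,-0.01,-0.321,0.9],[26.6,25.2,0.7,-0.008,-0.01,-0.321,0.9],[26.6,25.2,0.7,-0.008,-0.01,-0.321,0.9],[26.6,25.2,0.7,-0.008,-0.01,-0.321,0.9],[26.6,25.2,0.7,-0.008,-0.01,-0.321,0.9]]]}}

```text
time_s: 25.32
ee_pos: [0.5392, -0.3991, 0.1653]
eef_rot: [-3.141, 0.0, -0.627]
force: [-0.2, 0.1, 0.8]
grip_width: 0.0845
```

```bash
python3 plan.py 538,-400.5,5,-36;  python3 - <<'E'
from h import *
T=ctrl.camera("top");S=ctrl.camera("scene")
for n,p in(("hb",[.5137,.0627,.064]),("qb",[.586,-.037,.064])):
  for c,lo in((S,(0,150,165)),(T,(0,90,150))):
    try: print(n,rect(c,blob(c,tuple(proj(c,p)[0].astype(int)),lo,(11,255,255),26),.064))
    except Exception as e: print(n,e)
print(proj(S,[.538,-.4005,.022]))
cv2.imwrite('pics/a8.png',np.hstack([cv2.resize(S['frame'][160:295,230:390],None,fx=2.5,fy=2.5),cv2.resize(S['frame'][170:305,60:220],None,fx=2.5,fy=2.5)]))
E
```

```text
t 25.32 tcp [ 539.2 -399.1  165.3] rpy [-3.141  0.    -0.627] F [-0.2  0.1  0.8] w 84.5 q6 -0.06
538,-400.5,5,-36 -> [-1.000e-02  1.900e-01  1.603e+01] [-0.     0.     0.001] rows 3.8 0.0
hb (array([515. ,  64.7]), array([96.4, 48.7]), 36.3)
hb (array([513.9,  61. ]), array([100.5,  49.7]), 36.5)
qb (array([586.9, -36.1]), array([55.5, 48.3]), 34.7)
qb (array([584.1, -38.7]), array([61.6, 51.7]), 33.7)
[[139.50025653 256.07563043]]
```

View pics/a8.png

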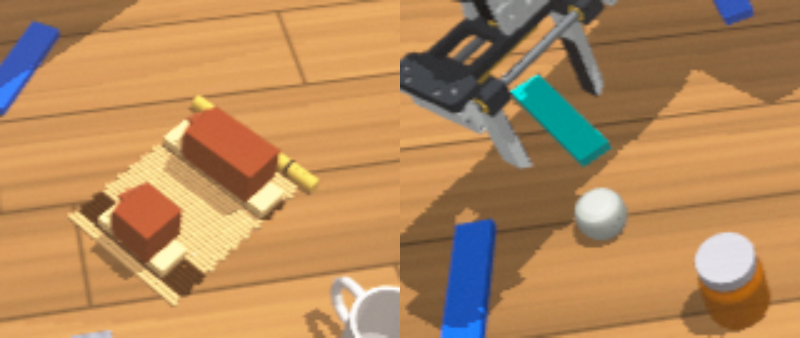

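>>> {"op": "play_rows", "data": {"steps": [[[0,0.19,4,0,0,0,0.9],[0,0.19,8,0,0,0,0.9],[0,0.19,12,0,0,0,0.9],[0,0.19,14.5,0,0,0,0.9],[0,0.19,15.8,0,0,0,0.9],[0,0.19,15.9,0,0,0,0.9],[0,0.19,15.9,0,0,0,0.9]]], "force": 20}}

```text
time_s: 26.0
ee_pos: [0.5389, -0.4006, 0.0075]
eef_rot: [-3.141, -0.001, -0.626]
force: [-0.5, -0.7, 0.3]
grip_width: 0.0848
```

```bash
python3 plan.py 538,-400.5,5,-36
```

```text
t 26.0 tcp [ 538.9 -400.6    7.5] rpy [-3.141e+00 -1.000e-03 -6.260e-01] F [-0.5 -0.7  0.3] w 84.8 q6 -0.07
538,-400.5,5,-36 -> [-0.08  0.05  0.25] [-0.    -0.001  0.002] rows 0.1 0.0
```

>>> {"op": "play_rows", "data": {"steps": [[[-0.05,0.05,0.25,0,0,0,0.35],[-0.05,0.05,0.25,0,0,0,0.35],[-0.05,0.05,0.25,0,0,0,0.35],[-0.05,0.05,0.25,0,0,0,0.35],[-0.05,0.05,0.25,0,0,0,0.35],[-0.05,0.05,0.25,0,0,0,0.35],[-0.05,0.05,0.25,0,0,0,0.35],[-0.05,0.05,0.25,0,0,0,0.35]]]}}

```text
time_s: 26.67
ee_pos: [0.5382, -0.4007, 0.0054]
eef_rot: [-3.141, -0.001, -0.626]
force: [-1.2, 1.2, 4.5]
grip_width: 0.0474
```

```bash
python3 plan.py 538,-400.5,175,-36
```

```text
t 26.67 tcp [ 538.2 -400.7    5.4] rpy [-3.141e+00 -1.000e-03 -6.260e-01] F [-1.2  1.2  4.5] w 47.4 q6 -0.07
538,-400.5,175,-36 -> [-1.000e-02 -1.000e-02 -1.696e+01] [-0.    -0.001  0.002] rows 4.1 0.0
```

>>> {"op": "play_rows", "data": {"steps": [[[0,0,-2,0,0,0,0.35],[0,0,-6,0,0,0,0.35],[0,0,-10,0,0,0,0.35],[0,0,-14,0,0,0,0.35],[0,0,-17,0,0,0,0.35],[0,0,-17,0,0,0,0.35]]]}}

```text
time_s: 27.17
ee_pos: [0.5397, -0.402, 0.1828]
eef_rot: [3.141, -0.011, -0.626]
force: [-0.9, -0.1, -1.1]
grip_width: 0.0474
```

```bash
python3 plan.py 550,12.5,175,35.7
```

```text
t 27.17 tcp [ 539.7 -402.   182.8] rpy [ 3.141 -0.011 -0.626] F [-0.9 -0.1 -1.1] w 47.4 q6 -0.07
550,12.5,175,35.7 -> [-23.46 -34.19   0.51] [ 0.007 -0.01  -1.249] rows 9.9 10.0
```

>>> {"op": "play_rows", "data": {"steps": [[[-23.46,-34.2,0.5,0.007,-0.01,-1.249,0.35],[-23.46,-34.2,0.5,0.007,-0.01,-1.249,0.35],[-23.46,-34.2,0.5,0.007,-0.01,-1.249,0.35],[-23.46,-34.2,0.5,0.007,-0.01,-1.249,0.35],[-23.46,-34.2,0.5,0.007,-0.01,-1.249,0.35],[-23.46,-34.2,0.5,0.007,-0.01,-1.249,0.35],[-23.46,-34.2,0.5,0.007,-0.01,-1.249,0.35],[-23.46,-34.2,0.5,0.007,-0.01,-1.249,0.35],[-23.46,-34.2,0.5,0.007,-0.01,-1.249,0.35],[-23.46,-34.2,0.5,0.007,-0.01,-1.249,0.35],[-23.46,-34.2,0.5,0.007,-0.01,-1.249,0.35],[-23.46,-34.2,0.5,0.007,-0.01,-1.249,0.35],[-23.46,-34.2,0.5,0.007,-0.01,-1.249,0.35],[-23.46,-34.2,0.5,0.007,-0.01,-1.249,0.35],[-23.46,-34.2,0.5,0.007,-0.01,-1.249,0.35]]]}}

```text
time_s: 28.42
ee_pos: [0.55, 0.0113, 0.1748]
eef_rot: [-3.142, 0.001, 0.62]
force: [-0.0, -1.4, -1.6]
grip_width: 0.0471
```

```bash
python3 plan.py 550,12.5,90,35.7
```

```text
t 28.42 tcp [550.   11.3 174.8] rpy [-3.142e+00  1.000e-03  6.200e-01] F [-0.  -1.4 -1.6] w 47.1 q6 -0.67
550,12.5,90,35.7 -> [ 0.07 -0.1   8.48] [-0.     0.001 -0.003] rows 2.0 0.0
```

>>> {"op": "play_rows", "data": {"steps": [[[0.07,-0.1,4,0,0,0,0.35],[0.07,-0.1,8,0,0,0,0.35],[0.07,-0.1,11,0,0,0,0.35],[0.07,-0.1,13.5,0,0,0,0.35],[0.07,-0.1,15,0,0,0,0.35],[0.07,-0.1,15.8,0,0,0,0.35],[0.07,-0.1,15.8,0,0,0,0.35],[0.07,-0.1,15.8,0,0,0,0.35]]]}}

```text
time_s: 29.08
ee_pos: [0.5503, 0.012, 0.0174]
eef_rot: [3.141, 0.001, 0.619]
force: [0.4, -0.1, -1.9]
grip_width: 0.0474
```

```bash
python3 plan.py 550,12.5,10,35.7
```

```text
t 29.08 tcp [550.3  12.   17.4] rpy [3.141e+00 1.000e-03 6.190e-01] F [ 0.4 -0.1 -1.9] w 47.4 q6 -0.66
550,12.5,10,35.7 -> [ 0.01 -0.06  0.74] [ 0.     0.001 -0.004] rows 0.2 0.0
```

>>> {"op": "play_rows", "data": {"steps": [[[0,-0.05,0.3,0,0,0,0.35],[0,-0.05,0.6,0,0,0,0.35],[0,-0.05,0.7,0,0,0,0.35],[0,-0.05,0.7,0,0,0,0.35],[0,-0.05,0.7,0,0,0,0.35]]]}}

```text
time_s: 29.5
ee_pos: [0.5501, 0.0124, 0.0106]
eef_rot: [3.141, 0.0, 0.619]
force: [0.4, 0.2, -2.2]
grip_width: 0.0472
```

>>> {"op": "play_rows", "data": {"steps": [[[0,0,0.1,0,0,0,0.35],[0,0,0.1,0,0,0,0.35],[0,0,0.1,0,0,0,0.35]]]}}

```text
time_s: 29.75
ee_pos: [0.5502, 0.0124, 0.0103]
eef_rot: [3.141, -0.0, 0.62]
force: [-4.2, -0.4, 6.3]
grip_width: 0.0471
```

>>> {"op": "play_rows", "data": {"steps": [[[0,0,0.05,0,0,0,0.55],[0,0,0.05,0,0,0,0.62],[0,0,0.05,0,0,0,0.7],[0,0,0.05,0,0,0,0.8],[0,0,0,0,0,0,0.8],[0,0,-3,0,0,0,0.8],[0,0,-7,0,0,0,0.8],[0,0,-11,0,0,0,0.8],[0,0,-15,0,0,0,0.8],[0,0,-19,0,0,0,0.8],[-18,-15,-19,0,0,0,0.8],[-18,-15,-19,0,0,0,0.8],[-18,-15,-19,0,0,0,0.8],[-18,-15,-19,0,0,0,0.8],[-18,-15,-19,0,0,0,0.8],[-18,-15,-19,0,0,0,0.8],[-18,-15,-19,0,0,0,0.8],[-18,-15,-19,0,0,0,0.8]]]}}

```text
time_s: 31.25
ee_pos: [0.3164, 0.0301, 0.2009]
eef_rot: [3.139, -0.002, 0.62]
force: [0.1, -0.0, -0.7]
grip_width: 0.0752
```

```bash
python3 plan.py
python3 - <<'E'
from h import *
T=ctrl.camera("top");S=ctrl.camera("scene")
for n,p in(("hb",[.5137,.0627,.064]),("qb",[.586,-.037,.064])):
  for c,lo in((S,(0,150,165)),(T,(0,90,150))):
    try: print(n,rect(c,blob(c,tuple(proj(c,p)[0].astype(int)),lo,(11,255,255),26),.064))
    except Exception as e: print(n,e)
for c in(T,S): 
  p=[.55,.0125,.027]
  print("st",rect(c,blob(c,tuple(proj(c,p)[0].astype(int)),(0,0,110),(180,45,255),14),.027))
cv2.imwrite('pics/a9.png',np.hstack([cv2.resize(S['frame'][160:295,230:390],None,fx=2.5,fy=2.5),cv2.resize(T['frame'][100:235,180:340],None,fx=2.5,fy=2.5)]))
E
```

```text
t 31.25 tcp [316.4  30.1 200.9] rpy [ 3.139e+00 -2.000e-03  6.200e-01] F [ 0.1 -0.  -0.7] w 75.2 q6 -0.64
hb (array([514.7,  64.7]), array([96. , 48.6]), 36.6)
hb (array([514.2,  61. ]), array([100.3,  50.3]), 36.4)
qb (array([586.3, -36.4]), array([54.8, 47.9]), 35.1)
qb (array([584.3, -39.5]), array([61., 53.]), 35.9)
st (array([551.9,  12.8]), array([46.2, 45.8]), -1.0)
st (array([546.4,  17.5]), array([56.5, 45.9]), 25.2)
```

View pics/a9.png

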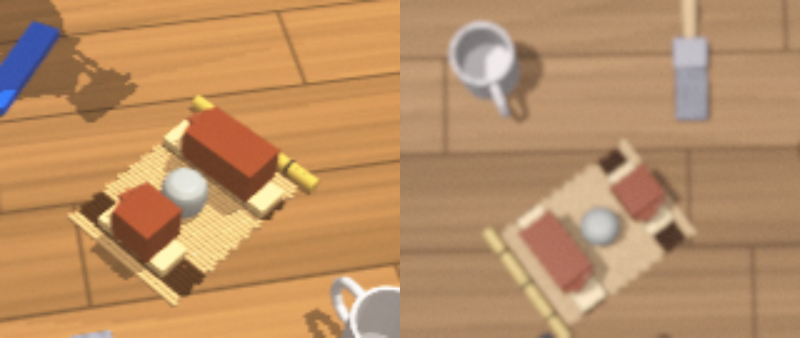

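```bash
python3 -c "
from station import ctrl; print(ctrl.hand_in())"
```

```text
the job is handed in; nothing more can be done
None
```

I placed both battens, both bricks and the stone on the panel and handed the job in at about 31 s of the 125 s allowed. `hand_in` gives no verdict, so whether it passes is not confirmed.

| Object | Measured position in the last pictures | Tolerance |
|---|---|---|
| Long batten | Within about 2 mm and 2° of its band (before the brick went on) | 12 mm across, 15 mm along, 8° |
| Short batten | Within about 2 mm and 1° of its band (before the brick went on) | 12 mm across, 15 mm along, 8° |
| Half brick | Within about 3 mm of the middle of its batten, about 1° off lengthwise | 12 mm across, 15 mm along, 11° |
| Quarter brick | Within about 3 mm of the middle of its batten | 12 mm across, 15 mm along |
| Stone | About 2 mm off its place, from the top camera | 14 mm |

- **Stone check that disagreed:** the scene camera put the stone about 6 mm off. Its outline there came out 56 mm long instead of 48 mm, so I relied on the top camera. Both readings are inside the tolerance.
- **Half brick grip:** it was gripped about 5 mm higher than commanded, with about 8 N showing. I set the brick down on contact force, and it looked flat on its batten afterwards.
- **Quarter brick:** setting it down reached about 20 N at the wrist, well under the limits.
- **Bystanders:** none of the gripper's paths came near the jar, mug or brush. In the last pictures the mug and brush stood as before, and I last saw the jar, upright, just before picking up the stone. I did not measure any of their positions again. The gripper was clear of everything at hand-in.

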